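Clamp a steel ring in the inspection fixture with its captive screw-knob

ROBOT

A 6-joint arm with a two-finger parallel gripper is mounted at the origin on the work surface. World frame = base frame: x ahead of the robot, y to its left, z up, the work surface at z = 0. Lengths are in m, angles in rad, forces in N, time in s.
With the tool pointing down it reaches from about 0.325 to 0.925 m from the base axis. Payload 3.1 kg.
Tool frame: the origin (TCP) lies at the very end of the fingers, on their centre line; the grasp point (between the pads) lies 19 mm behind it; z points along the fingers, y is the line along which they close (so a half turn about z gives the same grasp; the last joint's range is limited). The gripper opens to 85 mm and grips with 20 to 120 N. Pads are 22 mm wide; open, the fingers measure 114 mm over their backs; the gripper's body (76 mm by 85 mm) begins 54 mm behind the grasp point. The pads swing forward as they close: fully open they stand 13 mm farther back than shut.
Start: joints at [1.141, 0.217, 1.613, -0, 1.311, -0.112], TCP at [0.195, 0.594, 0.231] pointing down, gripper open.
Joint ranges: [-2.75, 2.75], [-0.78, 2.1], [0.31, 2.55], [-1.13, 4.27], [0.13, 2.63], [-2.58, 2.58]. Speed limits (rad/s): [2.79, 2.79, 3.14, 3.14, 3.14, 3.14].

INTERFACE

Orientations are given as a rotation vector (axis times angle).
In Python, from workcell import manip, eyes, nets gives the robot as it stands. The module is installed in compiled form; this text tells all that it offers.
- The arm moves only by the tool send_rows, never from a script. Its argument "moves" is a list of rows, each a list of 7 numbers: the turn, a rotation vector about the tool's x, y, z in degrees, then the shift along the tool's x, y, z in m, then the gripper's target within -1 to 1 (shut at 1, half-way at 0, fully open at -1). In form: [[wx, wy, wz, tx, ty, tz, jaw], ...]. A call has exactly 10 rows; each row is the pose to reach, as a shift and turn from the pose commanded when the call began, along the tool's axes at that moment; what a row does not reach only later rows make up. A row lasts 1/10 s, in which the tool goes at most 50 mm and 8.59 degrees, less where a joint would pass 70% of its speed; a pose out of reach is approached as far as the arm can. A call with a gripper value outside its range is refused whole. The fingers move at their own pace and stop on an object; "grip_force" is the grip in N (left out, the last holds). Time passes only in rows, so rows that repeat a pose let the fingers close, or fill a call up. It gives the time, the measured TCP pose, the force, the opening and the grip force at its end, in the units of the state.
- manip.get_state(): the state, without advancing time (a new reading comes with each control period).
- eyes.capture(name): name is "side" or "top" or "wrist"; returns a dict with "img" (400x640x3 uint8, red, green, blue), "K" (3x3 intrinsics, pixels), "cam_to_world" (4x4, takes a point from camera to world coordinates). Camera axes: x right, y down, z forward; pixel columns grow to the right and rows downward; lengths in m; the calibration is good to about 2 mm. A picture is of the moment at which its call begins. There is no depth.
- manip.close_job(): hands the job in; it is judged then, once.
Trained networks look in a picture, given as the dict that the camera call returned (one of the last four; its "shot" number tells which), for a name from the list of things; names that differ only in an ending like _2 or _b are one class to them, and where a whole thing is asked for, a point or a joint stands for the part that bears it (a point fixed in the world has none). Each returns a list of dicts, best first, with "confidence" (0 to 1); they miss things now and then, are a little off and sometimes report something else, mostly with a low value. They report only what shows in the picture. A call takes as long as a camera call. They do not tell look-alikes from the thing itself.
- nets.boxes_of(picture, name): "pixel" ([row, column] in pixels, amid what is visible of it).
The state is a dict: "t": time; "joint_positions": joint angles; "joint_vel": joint speeds; "joint_efforts": joint torques, N m; "tcp_pos": TCP position; "tcp_rot": TCP orientation; "force": force on the tool from outside, world axes, zero at the start; "torque": the same for the moment, N m; "grip_width": opening from 0.0 (shut) to 1.0 (fully open); "grasp_force": force on a finger pad.
Only numpy, scipy, OpenCV 4.12 (cv2) and the standard library are available. Lean on these libraries where they do the work, as an engineer would, in place of code of your own. Each camera call takes 0.05 s, during which the arm holds its last target. There are 200 camera calls.

TASK

Clamp the steel ring in the fixture, ready for measuring: swing the yellow strap over the ring until it is against its stop, then push the red captive knob down into the bush and turn it clockwise until its thread catches, and go on turning until it is fully home at its end stop, so that the strap stays down by itself with its pad on the ring. Leave the ring in its nest and do not disturb the things standing around the fixture.

Things in the scene. Friction and masses are not known exactly. Their poses are not given: they have to be found in the camera images.
- fixture: Aluminium plate 110 x 300 x 15 mm bolted on a granite slab (top at z = 0.04). Origin: centre of its underside, below the bush. z up; its y axis runs from the blue ring nest (y = -95 mm) to the strap's hinge post (y = +95 mm, 22 mm across, top 105 mm above the origin). A 10 mm stop pin beside the post (x -22, y 78 mm) is where the closed strap rests.
- bush (a point): Centre of the mouth of the threaded bush (60 mm across, 21 mm bore), 60 mm above the fixture's origin; axes as the fixture. Its thread has three starts, so the screw can enter at three angles 120 degrees apart (each plus or minus about 10 degrees), which cannot be seen: push lightly and turn until it drops.
- pivot (a point): On the strap's vertical swing axis, at the top of the hinge post, 105 mm above the fixture's origin. Axes as the fixture.
- knob_grip (a point): On the red knob axis at grip height; moves with the strap, does not turn with the knob; y axis points along the strap to the hinge (95 mm away). Round ribbed knob 58 mm across, from 21 mm below to 17 mm above this point, on a black flange 80 mm across (fingertips may push on it). The screw below is 18 mm thick, its rounded tip 4 mm above the bush when raised.
- swing (a joint): Swing of the strap about the hinge post, rad: 0 = closed over the ring, against its stop; positive = open, anticlockwise from above, towards the fixture's +x; up to 1.4. Stays where it is left. The yellow strap is 32 mm wide, 14 mm thick, 225 mm long; from the hinge it is 95 mm to the knob and 190 mm to the pad.
- strap (a joint): How far strap, knob and pad are down, m: 0 = raised by the spring (4 N up; 9 N when down, pad up to 9 N more), 0.026 = lowest. Closed and pushed, the screw rides on the thread's top at 0.008; at a start it drops to 0.019 or more, then turns clockwise (from above) 1.45 rad to a hard end stop, where it rests at 0.022 when let go. Let go before it is turned, it springs up; unpushed, it never catches.
- workpiece: Steel ring to be clamped, 56 mm outer and 24 mm inner diameter, 41 mm tall, standing in the blue nest. Origin: centre of its underside, 15 mm above the fixture's origin.
- pad: Round black rubber pad, 42 mm across, hanging sprung under the strap's free end, 190 mm from the hinge; origin on the pad's axis at the level of the fixture's underside when raised; its underside is 75 mm above that origin, 19 mm above the ring when the strap is closed and raised.
- gauge_case: Bystander: blue plastic case 70 x 120 x 35 mm, loose on the granite. Origin: centre of the underside.
- spare_ring: Bystander: second steel ring, 64 mm across, 45 mm tall, loose on the granite. Origin: centre of the underside.
- cleaner: Bystander: white bottle, 54 mm across, 120 mm tall, loose on the granite. Origin: centre of the underside.
Things that resemble listed ones, but are neither listed nor needed, are in the scene too. What is shaped like the workpiece but purple is not meant.

How it is judged:
By the outcome, as a careful person would: the job done as asked, in the order asked, and still so for the second after the job is handed in, with the robot touching nothing.
It also fails if it takes over 72 s, if anything falls off the work surface, if the arm or the gripper's body presses on something with over 40 N, if the wrist force passes 120 N, or if a joint passes its speed limit or range.

## Working session

There is one attempt and no reset: what is moved stays moved. The work goes in short steps, Python scripts to look and compute and a tool call to move; the robot and the scene stay as the last step left them, time stands still between calls to the robot, and variables do not carry over. Pictures are saved under pics/ and viewed, at most 10 in all, crops included, and the job is handed in when it is done.

Besides the shell and the picture viewer there is one more tool, called after "Request:" by a JSON object that holds its "name" and its "arguments", one argument or row to a line. send_rows: Moves the arm, as the interface text tells. Its arguments: {"type":"object","properties":{"moves":{"type":"array"},"grip_force":{"type":"number"}},"required":["moves"]}

```bash
mkdir -p pics; cat > h.py <<'E'
import numpy as np, cv2
from scipy.spatial.transform import Rotation as R
from workcell import manip, eyes, nets
def ray(p,px):
    K=np.array(p["K"]);T=np.array(p["cam_to_world"])
    d=T[:3,:3]@np.linalg.solve(K,[px[1],px[0],1.]);return T[:3,3],d/np.linalg.norm(d)
def onz(p,px,z):
    o,d=ray(p,px);return o+d*(z-o[2])/d[2]
def tri(l):
    A=0;b=0
    for p,px in l:
        o,d=ray(p,px);M=np.eye(3)-np.outer(d,d);A=A+M;b=b+M@o
    return np.linalg.solve(A,b)
def proj(p,X):
    T=np.linalg.inv(np.array(p["cam_to_world"]));c=T[:3,:3]@np.array(X)+T[:3,3];u=np.array(p["K"])@c;return u[:2]/u[2]
def save(p,n): cv2.imwrite("pics/"+n,cv2.cvtColor(p["img"],cv2.COLOR_RGB2BGR))
E
python3 - <<'E'
from h import *
P={}
for n in ("top","side"):
    P[n]=eyes.capture(n);save(P[n],n+"1.png");print(n,np.round(P[n]["cam_to_world"],3).tolist())
    for k in ("knob_grip","fixture","workpiece","pad","swing","strap","gauge_case","spare_ring","cleaner"):
        print(k,[(np.round(b["pixel"]).tolist(),round(b["confidence"],2)) for b in nets.boxes_of(P[n],k)][:3])
s=manip.get_state();print(s)
E
```

```text
top [[0.017, -0.99, 0.142, 0.284], [-1.0, -0.017, 0.006, 0.051], [-0.003, -0.143, -0.99, 1.199], [0.0, 0.0, 0.0, 1.0]]
knob_grip [([148.0, 334.0], 0.88), ([224.0, 343.0], 0.54)]
fixture [([170.0, 336.0], 0.96), ([151.0, 332.0], 0.22)]
workpiece [([171.0, 377.0], 0.83)]
pad [([224.0, 341.0], 0.74), ([171.0, 337.0], 0.26)]
swing [([148.0, 333.0], 0.65)]
strap [([148.0, 332.0], 0.77)]
gauge_case [([223.0, 343.0], 0.76)]
spare_ring [([166.0, 423.0], 0.84)]
cleaner [([203.0, 254.0], 0.71)]
side [[0.982, -0.12, 0.145, 0.318], [-0.188, -0.556, 0.809, -0.764], [-0.017, -0.822, -0.569, 0.706], [0.0, 0.0, 0.0, 1.0]]
knob_grip [([192.0, 372.0], 0.73), ([249.0, 363.0], 0.43)]
fixture [([216.0, 356.0], 0.91), ([238.0, 297.0], 0.54)]
workpiece [([358.0, 246.0], 0.87), ([196.0, 376.0], 0.3)]
pad []
swing [([194.0, 376.0], 0.67)]
strap [([190.0, 376.0], 0.77), ([214.0, 354.0], 0.47)]
gauge_case [([238.0, 297.0], 0.75), ([247.0, 364.0], 0.47)]
spare_ring [([294.0, 382.0], 0.62), ([242.0, 299.0], 0.45)]
cleaner [([178.0, 302.0], 0.69), ([214.0, 355.0], 0.26)]
{'t': 1.0, 'joint_positions': array([ 1.14079650e+00,  2.16866458e-01,  1.61340317e+00, -1.92483125e-05,
        1.31132789e+00, -1.12215607e-01]), 'joint_vel': array([-6.31313840e-04, -3.88072339e-04,  1.26794912e-03,  4.67689719e-06,
        8.44333129e-04, -1.25912488e-04]), 'joint_efforts': array([ 6.27276313e-04, -3.96893764e+01, -3.04267001e+01, -1.48039417e-04,
        4.80952076e-04, -1.60799203e-05]), 'tcp_pos': array([0.19528388, 0.59371105, 0.23131943]), 'tcp_rot': array([ 4.97066224e-01,  3.10200340e+00, -1.51788235e-05]), 'force': array([-0.19693636,  0.2122465 , -1.19145053]), 'torque': array([0.04945377, 0.04139343, 0.01388747]), 'grasp_force': 0.0, 'grip_width': 0.9969076432553255}
```

```bash
python3 - <<'E'
import cv2
a=cv2.imread("pics/top1.png");b=cv2.imread("pics/side1.png")
cv2.imwrite("pics/tc.png",cv2.resize(a[90:270,220:460],None,fx=3.3,fy=3.3,interpolation=cv2.INTER_CUBIC))
cv2.imwrite("pics/sc.png",cv2.resize(b[130:380,220:480],None,fx=2.4,fy=2.4,interpolation=cv2.INTER_CUBIC))
E
```

```text
(no output)
```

View pics/tc.png

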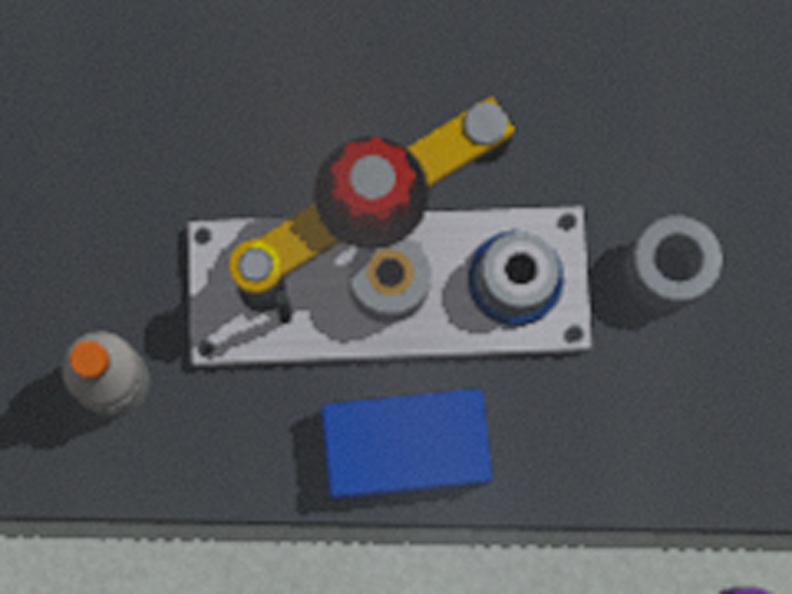

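View pics/sc.png

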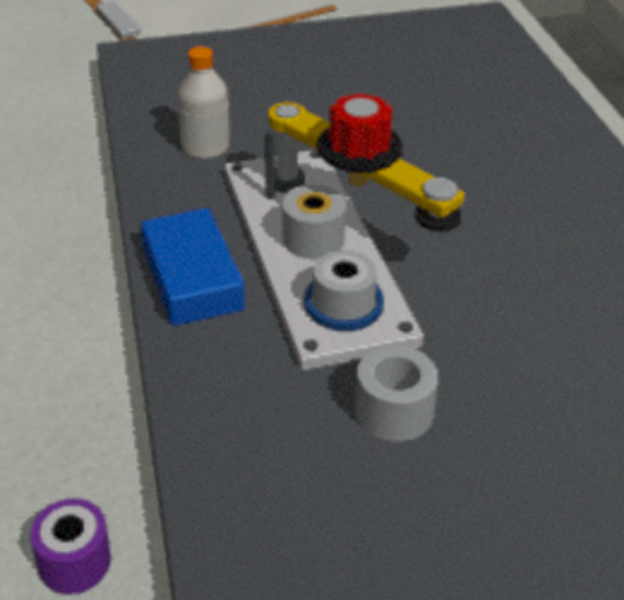

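The top crop shows the strap open by about 30° or more, with the pivot cap at (255,265), knob top at (372,177), bush mouth at (390,271) and ring top at (521,268). In the side crop they are at (287,111), (361,107), (314,202) and (344,270). The bystanders are the bottle left of the plate, the blue case on the robot's side and the spare ring off the nest end. The purple ring is the decoy.

```bash
python3 - <<'E'
from h import *
t=eyes.capture("top");s=eyes.capture("side")
T=dict(pivot=(255,265),knobtop=(372,177),bush=(390,271),ring=(521,268));S=dict(pivot=(287,111),knobtop=(361,107),bush=(314,202),ring=(344,270))
X={}
for k in T:
    c,r=T[k];a=(90+r/3.3,220+c/3.3);c,r=S[k];b=(130+r/2.4,220+c/2.4)
    X[k]=tri([(t,a),(s,b)]);print(k,X[k].round(4))
cs=[onz(t,(90+r/3.3,220+c/3.3),.055) for c,r in [(190,221),(583,207),(592,347),(193,364)]]
print(np.round(cs,4),np.mean(cs,0))
y=(cs[0]+cs[3]-cs[1]-cs[2])[:2];print("yaxis deg",np.degrees(np.arctan2(y[1],y[0])))
d=(X["pivot"]-X["knobtop"])[:2];print(np.linalg.norm(d),"strap y deg",np.degrees(np.arctan2(d[1],d[0])))
for n,rc,z in (("bottle",(90+385/3.3,220+110/3.3),.06),("spare",(90+258/3.3,220+678/3.3),.085),("case",(90+445/3.3,220+408/3.3),.075)): print(n,onz(t,rc,z).round(3))
E
```

```text
pivot [0.5044 0.1157 0.1424]
knobtop [0.5564 0.0358 0.1886]
bush [0.5103 0.0205 0.099 ]
ring [ 0.5149 -0.0748  0.0941]
[[ 0.5549  0.1711  0.055 ]
 [ 0.5707 -0.1262  0.055 ]
 [ 0.4636 -0.1323  0.055 ]
 [ 0.4457  0.1655  0.055 ]] [0.50872962 0.01950366 0.055     ]
yaxis deg 93.23429264478399
0.09525691697206215 strap y deg 123.03218370424416
bottle [0.428 0.226 0.06 ]
spare [ 0.526 -0.191  0.085]
case [0.386 0.005 0.075]
```

```bash
cat >> h.py <<'E'
def tool(dw,s=None):
    s=s or manip.get_state();return (R.from_rotvec(s["tcp_rot"]).as_matrix().T@np.array(dw)).round(4)
E
python3 - <<'E'
from h import *
s=manip.get_state();print(tool(np.array([.5564,.0358,.25])-s["tcp_pos"],s));print(R.from_rotvec(s["tcp_rot"]).as_matrix().round(3))
E
```

```text
[-0.5174 -0.4171 -0.0187]
[[-0.95   0.312 -0.   ]
 [ 0.312  0.95  -0.   ]
 [-0.    -0.    -1.   ]]
```

Request:
{"name": "send_rows", "arguments": {
  "moves": [
    [0,0,-6,-0.03,-0.024,-0.0187,-1],
    [0,0,-12,-0.065,-0.052,-0.0187,-1],
    [0,0,-18,-0.1,-0.08,-0.0187,-1],
    [0,0,-24,-0.135,-0.108,-0.0187,-1],
    [0,0,-30,-0.17,-0.136,-0.0187,-1],
    [0,0,-36,-0.205,-0.165,-0.0187,-1],
    [0,0,-42,-0.24,-0.194,-0.0187,-1],
    [0,0,-48,-0.275,-0.222,-0.0187,-1],
    [0,0,-54,-0.31,-0.25,-0.0187,-1],
    [0,0,-60,-0.345,-0.278,-0.0187,-1]
  ],
  "grip_force": 60
}}

```text
t: 2.1
tcp_pos: [0.4369, 0.2202, 0.2504]
tcp_rot: [-1.127, 2.932, 0.0]
force: [0.6, 0.1, -0.3]
grip_width: 1.0
grasp_force: 0.0
```

```bash
python3 - <<'E'
from h import *
s=manip.get_state();print(tool(np.array([.5564,.0358,.25])-s["tcp_pos"],s),s["joint_positions"],s["tcp_pos"])
E
```

```text
[ 0.0348 -0.217   0.0004] [ 3.23289841e-01 -9.53828953e-02  1.90570891e+00  1.23481964e-04
  1.33023410e+00 -1.98130190e+00] [0.43690362 0.22024513 0.25037526]
```

Request:
{"name": "send_rows", "arguments": {
  "moves": [
    [0,0,0,0.0058,-0.036,0,-1],
    [0,0,0,0.0116,-0.072,0,-1],
    [0,0,0,0.0174,-0.108,0,-1],
    [0,0,0,0.0232,-0.145,0,-1],
    [0,0,0,0.029,-0.181,0,-1],
    [0,0,0,0.0348,-0.217,0,-1],
    [0,0,0,0.0348,-0.217,0,-1],
    [0,0,0,0.0348,-0.217,0,-1],
    [0,0,0,0.0348,-0.217,0,-1],
    [0,0,0,0.0348,-0.217,0,-1]
  ]
}}

```text
t: 3.1
tcp_pos: [0.5542, 0.0379, 0.2499]
tcp_rot: [1.123, -2.934, -0.001]
force: [-0.3, 1.3, 0.1]
grip_width: 0.995
grasp_force: 0.0
```

```bash
python3 - <<'E'
from h import *
p=eyes.capture("wrist");save(p,"w1.png");s=manip.get_state()
print(s["tcp_pos"],s["joint_positions"][5],tool([1,0,0],s),tool([0,1,0],s))
print(proj(p,[.5564,.0358,.189]))
for k in("knob_grip","swing"):print([(b["pixel"],b["confidence"]) for b in nets.boxes_of(p,k)])
E
```

```text
[0.55426251 0.03793716 0.2500168 ] -2.3599390507160583 [-7.445e-01 -6.676e-01 -1.000e-04] [-6.676e-01  7.445e-01  2.000e-04]
[317.37026007 220.01919401]
[([198.4, 316.2], 0.79)]
[([197.7, 316.1], 0.83)]
```

View pics/w1.png

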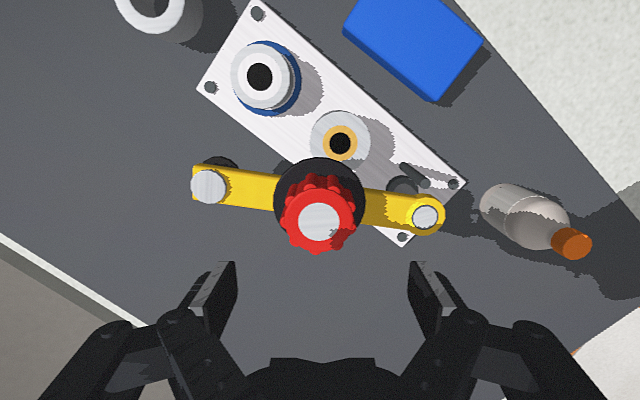

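Request:
{"name": "send_rows", "arguments": {
  "moves": [
    [0,0,0,0,-0.003,0.02,-1],
    [0,0,0,0,-0.003,0.045,-1],
    [0,0,0,0,-0.003,0.07,-1],
    [0,0,0,0,-0.003,0.085,-1],
    [0,0,0,0,-0.003,0.094,-1],
    [0,0,0,0,-0.003,0.094,1],
    [0,0,0,0,-0.003,0.094,1],
    [0,0,0,0,-0.003,0.094,1],
    [0,0,0,0,-0.003,0.094,1],
    [0,0,0,0,-0.003,0.094,1]
  ],
  "grip_force": 60
}}

```text
t: 4.25
tcp_pos: [0.5574, 0.0349, 0.1574]
tcp_rot: [-1.12, 2.934, 0.0]
force: [-1.2, 1.0, 4.6]
grip_width: 0.661
grasp_force: 64.1
```

Request:
{"name": "send_rows", "arguments": {
  "moves": [
    [0,0,0,0,0,0,1],
    [0,0,0,0,0,0,1],
    [0,0,0,0,0,0,1],
    [0,0,0,0,0,0,1],
    [0,0,0,0,0,0,1],
    [0,0,0,0,0,0,1],
    [0,0,0,0,0,0,1],
    [0,0,0,0,0,0,1],
    [0,0,0,0,0,0,1],
    [0,0,0,0,0,0,1]
  ]
}}

```text
t: 5.25
tcp_pos: [0.5571, 0.0346, 0.1561]
tcp_rot: [-1.12, 2.934, -0.0]
force: [0.0, 1.6, 5.7]
grip_width: 0.668
grasp_force: 64.1
```

```bash
python3 - <<'E'
from h import *
s=manip.get_state();print(s)
piv=np.array([.5044,.1157]);k=s["tcp_pos"][:2];b=np.array([.510,.020])
r=k-piv;print(np.linalg.norm(r))
a0=np.arctan2(r[1],r[0]);r1=b-piv;a1=np.arctan2(r1[1],r1[0]);print(np.degrees([a0,a1]),np.linalg.norm(r1))
a2=np.radians(-90+3.2)
for a in np.linspace(a0,a2,9)[1:]:
    x=piv+.0953*np.array([np.cos(a),np.sin(a)])-k;print(tool([*x,0],s))
E
```

```text
{'t': 5.25, 'joint_positions': array([-6.37512406e-02,  1.52547531e-01,  1.83727853e+00,  3.03410184e-05,
        1.15110939e+00, -2.36389825e+00]), 'joint_vel': array([-0.00085189, -0.00162571, -0.00081947, -0.00092878,  0.00185011,
        0.00067224]), 'joint_efforts': array([ -0.66489374, -32.26987123, -26.02655232,  -0.70003152,
        -0.23063448,  -0.05917036]), 'tcp_pos': array([0.55706764, 0.034589  , 0.1561203 ]), 'tcp_rot': array([-1.12020102e+00,  2.93443791e+00, -3.89201186e-04]), 'force': array([1.70978852e-03, 1.55853696e+00, 5.68809639e+00]), 'torque': array([ 0.59770514,  0.18766856, -0.14526556]), 'grasp_force': 64.06231999397278, 'grip_width': 0.6676814789796438}
0.09671026232271085
[-57.0032087  -86.65108781] 0.09586370533210158
[ 0.0059  0.0025 -0.    ]
[ 0.0119  0.0041 -0.    ]
[ 0.0178  0.006  -0.    ]
[ 0.0235  0.0083 -0.    ]
[ 0.0291  0.011  -0.    ]
[ 0.0345  0.014  -0.    ]
[ 0.0397  0.0174 -0.    ]
[ 0.0447  0.0211 -0.    ]
```

Request:
{"name": "send_rows", "arguments": {
  "moves": [
    [0,0,0,0.006,0.0012,0,1],
    [0,0,0,0.012,0.0029,0,1],
    [0,0,0,0.018,0.0049,0,1],
    [0,0,0,0.0238,0.0072,0,1],
    [0,0,0,0.0295,0.01,0,1],
    [0,0,0,0.035,0.013,0,1],
    [0,0,0,0.0402,0.0165,0,1],
    [0,0,0,0.0452,0.0203,0,1],
    [0,0,0,0.0452,0.0203,0,1],
    [0,0,0,0.0452,0.0203,0,1]
  ]
}}

```text
t: 6.25
tcp_pos: [0.5095, 0.0192, 0.1562]
tcp_rot: [1.121, -2.934, 0.002]
force: [1.6, -1.8, 4.7]
grip_width: 0.665
grasp_force: 64.0
```

```bash
python3 - <<'E'
from h import *
s=manip.get_state();print(s["tcp_pos"],s["force"],s["torque"],s["joint_positions"][5]);t=eyes.capture("top");save(t,"t2.png")
print(tool([-1,-.06,0],s))
p=eyes.capture("side");a=p["img"][150:300,280:460]
cv2.imwrite("pics/s2c.png",cv2.cvtColor(cv2.resize(a,None,fx=4,fy=4,interpolation=cv2.INTER_CUBIC),cv2.COLOR_RGB2BGR))
E
```

```text
[0.50952579 0.01923993 0.15617819] [ 1.64646791 -1.77676653  4.73531622] [-0.08212241 -0.401679    0.05923989] -2.3996686245855603
[ 7.852e-01  6.221e-01 -1.000e-04]
```

View pics/s2c.png

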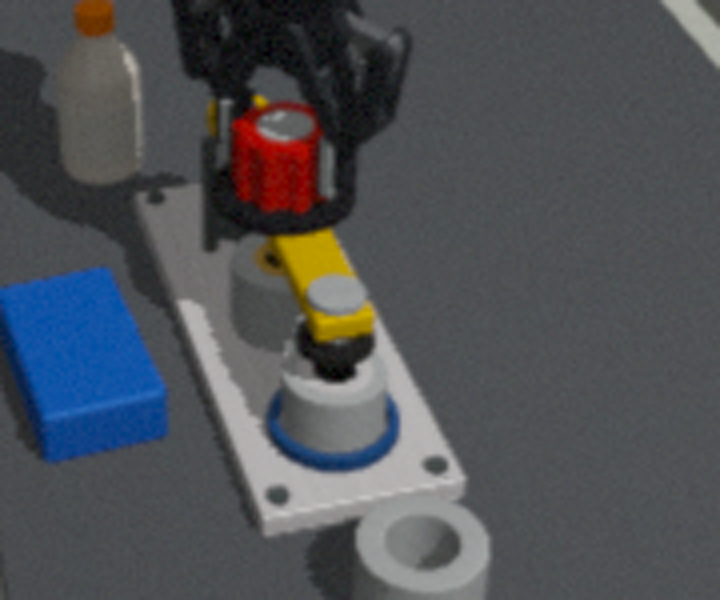

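The side view shows the strap nearly over the ring, with the pad still slightly to the right of it. I'll push on until it meets the stop.

Request:
{"name": "send_rows", "arguments": {
  "moves": [
    [0,0,0,0.0005,0.0004,0,1],
    [0,0,0,0.001,0.0008,0,1],
    [0,0,0,0.0016,0.0012,0,1],
    [0,0,0,0.002,0.0016,0,1],
    [0,0,0,0.0024,0.0019,0,1],
    [0,0,0,0.0024,0.0019,0,1],
    [0,0,0,0.0024,0.0019,0,1],
    [0,0,0,0.0024,0.0019,0,1],
    [0,0,0,0.0024,0.0019,0,1],
    [0,0,0,0.0024,0.0019,0,1]
  ]
}}

```text
t: 7.35
tcp_pos: [0.5083, 0.0191, 0.1568]
tcp_rot: [-1.119, 2.931, -0.004]
force: [6.2, -2.2, 3.3]
grip_width: 0.662
grasp_force: 64.0
```

Request:
{"name": "send_rows", "arguments": {
  "moves": [
    [0,0,0,0.0008,0.0006,0,1],
    [0,0,0,0.0016,0.0012,0,1],
    [0,0,0,0.0016,0.0012,0,1],
    [0,0,0,0.0016,0.0012,0,1],
    [0,0,0,0.0016,0.0012,0,1],
    [0,0,0,0.0016,0.0012,0,1],
    [0,0,0,0.0016,0.0012,0,1],
    [0,0,0,0.0016,0.0012,0,1],
    [0,0,0,0.0016,0.0012,0,1],
    [0,0,0,0.0016,0.0012,0,1]
  ]
}}

```text
t: 8.35
tcp_pos: [0.5074, 0.019, 0.1573]
tcp_rot: [-1.118, 2.929, -0.005]
force: [7.2, -2.4, 3.1]
grip_width: 0.664
grasp_force: 63.9
```

```bash
python3 - <<'E'
from h import *
p=eyes.capture("top");a=p["img"][120:200,270:410];s=manip.get_state();print(s["tcp_pos"],s["force"],s["torque"],s["joint_positions"][5],tool([1,0,0],s),tool([0,1,0],s))
cv2.imwrite("pics/t3c.png",cv2.cvtColor(cv2.resize(a,None,fx=5,fy=5,interpolation=cv2.INTER_CUBIC),cv2.COLOR_RGB2BGR))
E
```

```text
[0.50742159 0.01902275 0.157279  ] [ 7.32088163 -1.96365053  4.14066666] [-0.44353103 -1.58323492 -0.06373637] -2.401117718378756 [-0.7455 -0.6664  0.0073] [-6.664e-01  7.456e-01 -7.000e-04]
```

View pics/t3c.png

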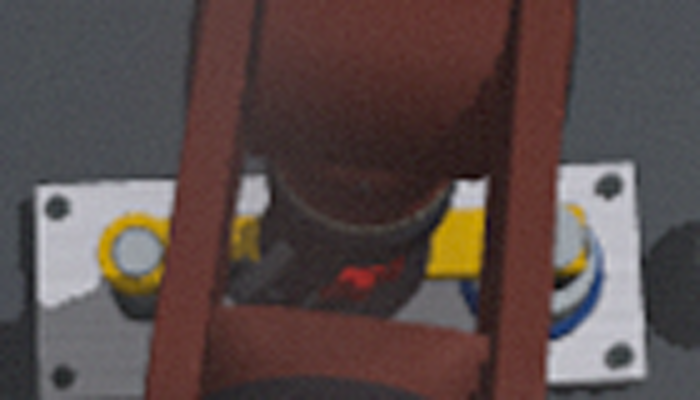

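The top view shows the strap parallel to the plate's edges with its pad cap over the nest, so it is closed on its stop. Next I push down.

Request:
{"name": "send_rows", "arguments": {
  "moves": [
    [0,0,0,0,0,0.0015,1],
    [0,0,0,0,0,0.003,1],
    [0,0,0,0,0,0.0045,1],
    [0,0,0,0,0,0.006,1],
    [0,0,0,0,0,0.0075,1],
    [0,0,0,0,0,0.009,1],
    [0,0,0,0,0,0.0105,1],
    [0,0,0,0,0,0.0105,1],
    [0,0,0,0,0,0.0105,1],
    [0,0,0,0,0,0.0105,1]
  ]
}}

```text
t: 9.4
tcp_pos: [0.508, 0.0192, 0.15]
tcp_rot: [-1.118, 2.929, -0.004]
force: [0.5, -1.4, 17.5]
grip_width: 0.666
grasp_force: 65.9
```

Request:
{"name": "send_rows", "arguments": {
  "moves": [
    [0,0,3,0,0,0.001,1],
    [0,0,6,0,0,0.001,1],
    [0,0,9,0,0,0.001,1],
    [0,0,12,0,0,0.001,1],
    [0,0,15,0,0,0.001,1],
    [0,0,18,0,0,0.001,1],
    [0,0,21,0,0,0.001,1],
    [0,0,24,0,0,0.001,1],
    [0,0,27,0,0,0.001,1],
    [0,0,30,0,0,0.001,1]
  ]
}}

```text
t: 10.4
tcp_pos: [0.5088, 0.0194, 0.1499]
tcp_rot: [-0.319, 3.116, -0.001]
force: [2.1, -1.2, 20.4]
grip_width: 0.662
grasp_force: 65.9
```

```bash
python3 - <<'E'
from h import *
s=manip.get_state();print(s["tcp_pos"],s["force"],s["torque"],s["joint_positions"][5])
E
```

```text
[0.50884388 0.01944523 0.14990088] [ 2.14219077 -1.24753261 20.4444213 ] [ 0.19510036 -0.23424968  0.21722094] -1.876040956556347
```

Request:
{"name": "send_rows", "arguments": {
  "moves": [
    [0,0,3,0,0,0,1],
    [0,0,6,0,0,0,1],
    [0,0,9,0,0,0,1],
    [0,0,12,0,0,0,1],
    [0,0,15,0,0,0,1],
    [0,0,18,0,0,0,1],
    [0,0,21,0,0,0,1],
    [0,0,24,0,0,0,1],
    [0,0,27,0,0,0,1],
    [0,0,30,0,0,0,1]
  ]
}}

```text
t: 11.4
tcp_pos: [0.5082, 0.0195, 0.1488]
tcp_rot: [0.5, 3.094, 0.003]
force: [2.3, -0.3, 14.5]
grip_width: 0.661
grasp_force: 65.4
```

Request:
{"name": "send_rows", "arguments": {
  "moves": [
    [0,0,0,0,0,0.001,1],
    [0,0,0,0,0,0.002,1],
    [0,0,0,0,0,0.003,1],
    [0,0,1,0,0,0.003,1],
    [0,0,2,0,0,0.003,1],
    [0,0,3,0,0,0.003,1],
    [0,0,4,0,0,0.003,1],
    [0,0,5,0,0,0.003,1],
    [0,0,5,0,0,0.003,1],
    [0,0,5,0,0,0.003,1]
  ]
}}

```text
t: 12.4
tcp_pos: [0.508, 0.0196, 0.1444]
tcp_rot: [0.632, 3.07, 0.004]
force: [5.4, 0.1, 10.7]
grip_width: 0.666
grasp_force: 64.8
```

```bash
python3 - <<'E'
from h import *
s=manip.get_state();print(s["tcp_pos"],s["force"],s["torque"],s["joint_positions"][5])
E
```

```text
[0.50802614 0.01957119 0.14442134] [ 5.40211198  0.14680667 10.74439398] [ 0.15264849 -0.95912062 -0.21545618] -1.2661744641596138
```

It is dropping into a start, so I keep pushing straight down.

Request:
{"name": "send_rows", "arguments": {
  "moves": [
    [0,0,0,0,0,0.0015,1],
    [0,0,0,0,0,0.003,1],
    [0,0,0,0,0,0.0045,1],
    [0,0,0,0,0,0.006,1],
    [0,0,0,0,0,0.0075,1],
    [0,0,0,0,0,0.009,1],
    [0,0,0,0,0,0.009,1],
    [0,0,0,0,0,0.009,1],
    [0,0,0,0,0,0.009,1],
    [0,0,0,0,0,0.009,1]
  ]
}}

```text
t: 13.4
tcp_pos: [0.5083, 0.0196, 0.1364]
tcp_rot: [0.631, 3.07, 0.004]
force: [4.2, 0.3, 13.5]
grip_width: 0.662
grasp_force: 65.3
```

```bash
python3 - <<'E'
from h import *
s=manip.get_state();print(s["tcp_pos"],s["force"],s["torque"],s["joint_positions"][5])
E
```

```text
[0.50829964 0.01960715 0.13638666] [ 4.19081915  0.30810098 13.52457088] [ 0.0427104  -0.57766643 -0.13480809] -1.2664155501780643
```

Request:
{"name": "send_rows", "arguments": {
  "moves": [
    [0,0,4,0,0,0.002,1],
    [0,0,8,0,0,0.002,1],
    [0,0,12,0,0,0.002,1],
    [0,0,16,0,0,0.002,1],
    [0,0,20,0,0,0.002,1],
    [0,0,24,0,0,0.002,1],
    [0,0,28,0,0,0.002,1],
    [0,0,32,0,0,0.002,1],
    [0,0,36,0,0,0.002,1],
    [0,0,40,0,0,0.002,1]
  ]
}}

```text
t: 14.4
tcp_pos: [0.5081, 0.0198, 0.1348]
tcp_rot: [1.647, 2.669, 0.007]
force: [3.0, 0.4, 17.9]
grip_width: 0.665
grasp_force: 65.4
```

```bash
python3 - <<'E'
from h import *
s=manip.get_state();print(s["tcp_pos"],s["force"],s["torque"],s["joint_positions"][5])
E
```

```text
[0.50805456 0.01975045 0.13482642] [ 3.00363551  0.3731932  17.90146636] [ 0.14160101 -0.10207139  0.08150057] -0.5659408156413748
```

Request:
{"name": "send_rows", "arguments": {
  "moves": [
    [0,0,4,0,0,0,1],
    [0,0,8,0,0,0,1],
    [0,0,12,0,0,0,1],
    [0,0,16,0,0,0,1],
    [0,0,20,0,0,0,1],
    [0,0,24,0,0,0,1],
    [0,0,28,0,0,0,1],
    [0,0,32,0,0,0,1],
    [0,0,36,0,0,0,1],
    [0,0,40,0,0,0,1]
  ]
}}

```text
t: 15.4
tcp_pos: [0.5077, 0.0202, 0.1347]
tcp_rot: [2.464, 1.946, 0.01]
force: [3.0, 1.5, 17.4]
grip_width: 0.668
grasp_force: 65.4
```

```bash
python3 - <<'E'
from h import *
s=manip.get_state();print(s["tcp_pos"],s["force"],s["torque"],s["joint_positions"][5])
E
```

```text
[0.50773353 0.02018653 0.13473181] [ 3.02307671  1.52667706 17.38099414] [0.46041094 0.0708223  0.11748611] 0.1321771327311373
```

Request:
{"name": "send_rows", "arguments": {
  "moves": [
    [0,0,3,0,0,0,1],
    [0,0,6,0,0,0,1],
    [0,0,9,0,0,0,1],
    [0,0,12,0,0,0,1],
    [0,0,15,0,0,0,1],
    [0,0,15,0,0,0,1],
    [0,0,15,0,0,0,1],
    [0,0,15,0,0,0,1],
    [0,0,15,0,0,0,1],
    [0,0,15,0,0,0,1]
  ]
}}

```text
t: 16.4
tcp_pos: [0.509, 0.0203, 0.1351]
tcp_rot: [2.69, 1.616, 0.014]
force: [4.6, 2.1, 16.0]
grip_width: 0.663
grasp_force: 65.5
```

```bash
python3 - <<'E'
from h import *
s=manip.get_state();print(s["tcp_pos"],s["force"],s["torque"],s["joint_positions"][5])
E
```

```text
[0.50900773 0.020333   0.13507669] [ 4.60680281  2.12200861 15.96503848] [ 0.58210413 -0.46452365  0.88613701] 0.38821937726610145
```

Request:
{"name": "send_rows", "arguments": {
  "moves": [
    [0,0,3,0,0,0,1],
    [0,0,6,0,0,0,1],
    [0,0,9,0,0,0,1],
    [0,0,12,0,0,0,1],
    [0,0,12,0,0,0,1],
    [0,0,12,0,0,0,1],
    [0,0,12,0,0,0,1],
    [0,0,12,0,0,0,1],
    [0,0,12,0,0,0,1],
    [0,0,12,0,0,0,1]
  ]
}}

```text
t: 17.4
tcp_pos: [0.5087, 0.0198, 0.1345]
tcp_rot: [2.842, 1.329, 0.013]
force: [5.2, 1.1, 14.4]
grip_width: 0.666
grasp_force: 66.6
```

```bash
python3 - <<'E'
from h import *
s=manip.get_state();print(s["tcp_pos"],s["force"],s["torque"],s["joint_positions"][5])
E
```

```text
[0.50870122 0.01975772 0.13452266] [ 5.21668055  1.10219931 14.43175436] [ 0.31908858 -0.61869788  1.44595805] 0.5959768897107429
```

Request:
{"name": "send_rows", "arguments": {
  "moves": [
    [0,0,0,0,0,0,-1],
    [0,0,0,0,0,0,-1],
    [0,0,0,0,0,0,-1],
    [0,0,0,0,0,0,-1],
    [0,0,0,0,0,0,-1],
    [0,0,0,0,0,0,-1],
    [0,0,0,0,0,0,-1],
    [0,0,0,0,0,0,-1],
    [0,0,0,0,0,-0.01,-1],
    [0,0,0,0,0,-0.02,-1]
  ]
}}

```text
t: 18.4
tcp_pos: [0.5044, 0.0193, 0.1511]
tcp_rot: [-2.849, -1.322, 0.001]
force: [0.5, -0.1, 1.0]
grip_width: 0.997
grasp_force: 0.0
```

Request:
{"name": "send_rows", "arguments": {
  "moves": [
    [0,0,0,0,0,-0.02,-1],
    [0,0,0,0,0,-0.04,-1],
    [0,0,0,0,0,-0.06,-1],
    [0,0,0,0,0,-0.08,-1],
    [0,0,0,0,0,-0.1,-1],
    [0,0,0,0,0,-0.12,-1],
    [0,0,0,0,0,-0.14,-1],
    [0,0,0,0,0,-0.16,-1],
    [0,0,0,0,0,-0.16,-1],
    [0,0,0,0,0,-0.16,-1]
  ]
}}

```text
t: 19.4
tcp_pos: [0.5048, 0.0193, 0.3114]
tcp_rot: [2.849, 1.322, 0.003]
force: [-0.1, -0.2, -1.2]
grip_width: 1.001
grasp_force: 0.0
```

```bash
python3 - <<'E'
from h import *
s=manip.get_state();print(s["tcp_pos"],s["force"],s["torque"],s["joint_positions"][5],s["t"])
p=eyes.capture("side");a=p["img"][150:350,260:460];w=eyes.capture("wrist")
for z in (.189,.167): print(z,(proj(p,[.510,.0195,z])-[260,150])*3,proj(w,[.510,.0195,z]))
A=cv2.resize(a,None,fx=3,fy=3,interpolation=cv2.INTER_CUBIC)[:400]
B=cv2.resize(w["img"],(640,400))[:, :]
cv2.imwrite("pics/e.png",cv2.cvtColor(A,cv2.COLOR_RGB2BGR));save(w,"ew.png")
E
```

```text
[0.50478027 0.0192958  0.31135425] [-0.14538273 -0.21872176 -1.17553085] [ 0.06146762 -0.00941754 -0.02024921] 0.600883790272777 19.4
0.189 [273.4341177   92.71486512] [327.30126522 192.00812501]
0.167 [273.03280293 118.30932205] [326.9132647  185.61041182]
```

View pics/e.png

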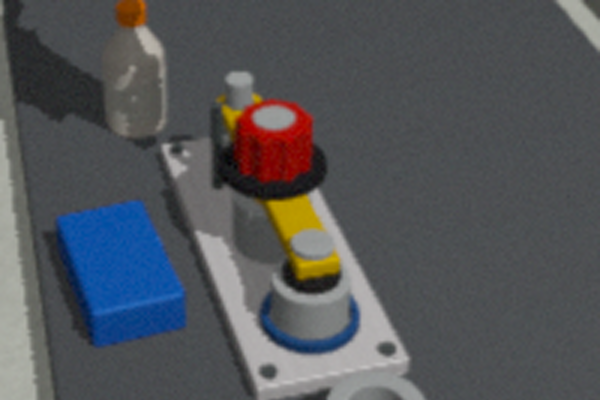

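View pics/ew.png

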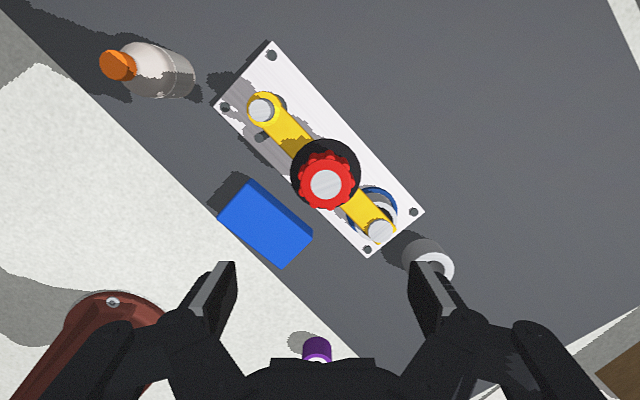

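The wrist view shows the strap closed along the plate with nothing around it disturbed. In the side view the knob top is at (274,117), which puts it at z ≈ 0.167: 22 mm down and staying there, with the pad on the ring. Handing in.

```bash
python3 -c "
from workcell import manip
print(manip.close_job())"
```

```text
the job is handed in; nothing more can be done
None
```

The ring is clamped and the job handed in at about 19.5 s of the 72 s allowed: the strap is closed against its stop, the knob turned until it met firm resistance about where the end stop should be, and after release the knob stayed 22 mm down with the pad on the ring and nothing nearby disturbed.

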